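Clear and open the safety-capped label cleaner bottle

TASK

At the parcel counter, lift the rubbing block off the cleaner bottle's cap and balance it, sole down and let go, on top of the domed steel weight; its sole must stay clean, so never let it touch the counter. Then open the bottle: push its safety cap down, twist it anticlockwise while pressing until it is free, and lift it off. Finish still holding the cap, upright and about 5 cm clear straight above the bottle's mouth, with the block still balanced on the dome and the loose things on the counter left where they are.

Things in the scene. Friction and masses are not known exactly. Their poses are not given: they have to be found in the camera images.
- bottle: White round cleaner bottle, 90 mm across up to 98 mm high, sloping to a 36 mm neck at 122 mm; its mouth is 161 mm high. It is fixed to the counter by a steel foot plate 130 x 130 x 6 mm. Origin: centre of its underside on the counter, z up. Its neck has two hidden lugs which hold the cap (see cap).
- mouth (a point): Centre of the bottle's mouth, 161 mm above the counter, hidden inside the cap at the start.
- cap: Grey ribbed round safety cap on the bottle, loose part, 54 mm across (56 at most over the ribs), 34 mm high, about 50 g. Origin: centre of its lower rim, 138 mm above the counter when locked; z up. A spring pushes it up into a notch; pressed down at least 4 mm it can be turned anticlockwise (seen from above), not clockwise. Turned 50 to 120 degrees (best 75) it is free and lifts off.
- cap_top (a point): Centre of the cap's flat top, 172 mm above the counter when locked. The spring lifts the cap with about 6 N; 10 N presses it 4 mm down, 12 N to its stop at 6.5 mm. Grip the cap round its sides at any yaw: they stand free of the bottle, whose sloping shoulder starts 16 mm below the cap's rim.
- block: Wooden rubbing block with a 4 mm black rubber sole, 90 x 50 x 14 mm, with a grip ridge 70 x 20 mm along its middle rising 30 mm above it (44 mm high in all), about 120 g. Origin: centre of its sole, x along its length and ridge, z up. It starts lying flat across the top of the cap. It is symmetric end for end; its centre of mass is about 15 mm above the sole.
- dome_top (a point): Top of the domed dark steel weight: a round ball-shaped cap 120 mm across at the counter and 34 mm high (radius of curvature 70 mm), fixed on the counter. The block laid level with its centre within about 8 mm of this point balances there with a slight tilt.
- dome: The domed steel weight itself; origin at the centre of its underside on the counter.
- marker: Marker pen lying on the counter, 130 mm long, 18 mm thick. Bystander.
- tape: Empty cardboard tape core standing on end, 90 mm across, 48 mm high. Bystander.
- stamp: Hand stamp, 40 x 60 mm base, 71 mm high with a round wooden knob. Bystander.
- glue: Small closed white bottle, 44 mm across, 120 mm high. Bystander.
- mug: White mug, 80 mm across, 95 mm high. Bystander.
- carton: Small cardboard carton, 120 x 160 x 60 mm. Bystander.
- scanner: Hand-held scanner lying on the counter, about 250 mm long, 37 mm high. Bystander.
Mind the look-alikes: they are no part of the job. What is shaped like the cap but pink is not meant.

How it is judged:
By the outcome, as a careful person would: the job done as asked, in the order asked, and still so for the second after the job is handed in, while the arm keeps its last pose, push and grip.
It also fails if it takes over 61 s, if anything falls off the work surface, if the arm or the gripper's body presses on something with over 40 N, if the wrist force passes 120 N, or if a joint passes its speed limit or range.

ROBOT

A 6-joint arm with a two-finger parallel gripper is mounted at the origin on the work surface. World frame = base frame: x ahead of the robot, y to its left, z up, the work surface at z = 0. Lengths are in m, angles in rad, forces in N, time in s.
With the tool pointing down it reaches from about 0.225 to 0.875 m from the base axis. Payload 3.4 kg.
Tool frame: the origin (TCP) lies midway between the tips of the shut fingers; the grasp point (between the pads) lies 19 mm behind it; z points along the fingers, y is the direction in which the jaws open and shut (so a half turn about z gives the same grasp; the last joint's range is limited). The gripper opens to 85 mm and grips with 20 to 120 N. Pads are 22 mm wide; open, the fingers measure 114 mm over their backs; the gripper's body (76 mm by 85 mm) begins 54 mm behind the grasp point. The pads swing forward as they close: fully open they stand 13 mm farther back than shut.
Start: joints at [1.167, 0.276, 1.505, -0, 1.361, -0.121], TCP at [0.16, 0.552, 0.231] pointing down, gripper open.
Joint ranges: [-2.89, 2.89], [-0.75, 2.08], [0.22, 2.7], [-1.18, 4.32], [0.11, 2.71], [-2.7, 2.7]. Speed limits (rad/s): [2.57, 2.57, 3.14, 3.14, 3.14, 3.14].

INTERFACE

Orientations are given as a 3x3 rotation matrix whose columns are the frame's x, y, z axes.
In Python, from station import r, optics, finish_job gives the robot as it stands. The module is installed in compiled form; this text tells all that it offers.
- The arm moves only by the tool carry_out, never from a script. Its argument "rows" is a list of rows, each an object of numbers: "gripper": the finger opening in cm, from 0 to 8.54; "x", "y", "z": the shift along the tool's x, y, z in cm; "twist": the turn about the tool's z in rad. In form: [{"gripper": .., "x": .., "y": .., "z": .., "twist": ..}, ...]. A call has 1 to 12 rows; each row is the pose to reach, as a shift and turn from the pose commanded when the call began, along the tool's axes at that moment; what a row does not reach only later rows make up. A row lasts 1/10 s, in which the tool goes at most 50 mm and 8.59 degrees, less where a joint would pass 70% of its speed; a pose out of reach is approached as far as the arm can. A call with a gripper value outside its range is refused whole. The fingers move at their own pace and stop on an object; "newtons" is the grip in N (left out, the last holds). Time passes only in rows, so rows that repeat a pose let the fingers close. It gives the time, the measured TCP pose, the force and the opening at its end, in the units of the state.
- r.observe(): the state, without advancing time (a new reading comes with each control period).
- optics.grab_frame(name): name is "side" or "top"; returns the picture (480x640x3 uint8, red, green, blue); there is no depth.
- optics.get_calibration(name): a dict with "camera_matrix" (3x3 intrinsics, pixels), "R" (3x3) and "t" (3): a world point X has camera coordinates R X + t. Camera axes: x right, y down, z forward; pixel columns grow to the right and rows downward; lengths in m; the calibration is good to about 2 mm. A picture is of the moment at which its call begins. get_calibration takes no time and is no camera call.
- finish_job(): hands the job in, once; it reports no verdict.
The state is a dict: "time": time; "joint_positions": joint angles; "joint_vel": joint speeds; "joint_torque": joint torques, N m; "tool_pos": TCP position; "tool_rot": TCP orientation; "contact_force": force on the tool from outside, world axes, zero at the start; "torque": the same for the moment, N m; "gripper_width": opening from 0.0 (shut) to 1.0 (fully open).
Only numpy, scipy, OpenCV 4.12 (cv2) and the standard library are available. Lean on these libraries where they do the work, as an engineer would, in place of code of your own. Each camera call takes 0.05 s, during which the arm holds its last target.

## Working session

There is one attempt and no reset: what is moved stays moved. The work goes in short steps, Python scripts to look and compute and a tool call to move; the robot and the scene stay as the last step left them, time stands still between calls to the robot, and variables do not carry over. Pictures are saved under pics/ and viewed, and the job is handed in when it is done.

Besides the shell and the picture viewer there is one more tool, called after "Emit:" as name(argument=value, ...) on one line, values as JSON. carry_out: Moves the arm, as the interface text tells. Its arguments: {"type":"object","properties":{"rows":{"type":"array"},"newtons":{"type":"number"}},"required":["rows"]}

```bash
mkdir -p pics; python3 - <<'E'
from station import r, optics
import cv2
s=r.observe(); print(s)
for n in("side","top"):
    im=optics.grab_frame(n); cv2.imwrite(f"pics/{n}0.png",im[:,:,::-1])
    c=optics.get_calibration(n); print(n,c)
E
```

```text
{'time': 0.0, 'joint_positions': array([ 1.16697570e+00,  2.76596301e-01,  1.50615446e+00, -2.76620897e-05,
        1.36071125e+00, -1.20994763e-01]), 'joint_vel': array([-1.20509588e-04,  1.29585997e-03,  9.03848283e-05,  1.10684720e-03,
       -1.49690468e-04,  1.71918791e-05]), 'joint_torque': array([ 2.88732363e-04, -4.16790104e+01, -2.45799297e+01, -2.22072958e-05,
        1.13743823e-02, -5.04108073e-06]), 'tool_pos': array([0.16026167, 0.55164762, 0.23043048]), 'tool_rot': array([[-9.60272206e-01,  2.79064127e-01, -7.09655088e-04],
       [ 2.79064959e-01,  9.60270669e-01, -1.72962381e-03],
       [ 1.98785007e-04, -1.85894954e-03, -9.99998252e-01]]), 'contact_force': array([-0.16683071, -0.33166847, -0.09819186]), 'torque': array([0.01817817, 0.01568273, 0.01279234]), 'gripper_width': 1.0021958130881616}
side {'camera_matrix': array([[494.25725281,   0.        , 323.38602835],
       [  0.        , 494.25725281, 239.92919442],
       [  0.        ,   0.        ,   1.        ]]), 'R': array([[-0.99970058, -0.02235515,  0.00994993],
       [-0.02085377,  0.56563704, -0.8243906 ],
       [ 0.01280133, -0.82435125, -0.56593387]]), 't': array([0.53545888, 0.13566183, 0.94002302])}
top {'camera_matrix': array([[515.85598162,   0.        , 316.14247725],
       [  0.        , 515.85598162, 239.24742213],
       [  0.        ,   0.        ,   1.        ]]), 'R': array([[ 0.0385636 , -0.99925551, -0.00112643],
       [-0.97794413, -0.03750952, -0.20547096],
       [ 0.20527574,  0.00902528, -0.97866256]]), 't': array([-0.0494253 ,  0.56358795,  1.22867975])}
```

View pics/side0.png

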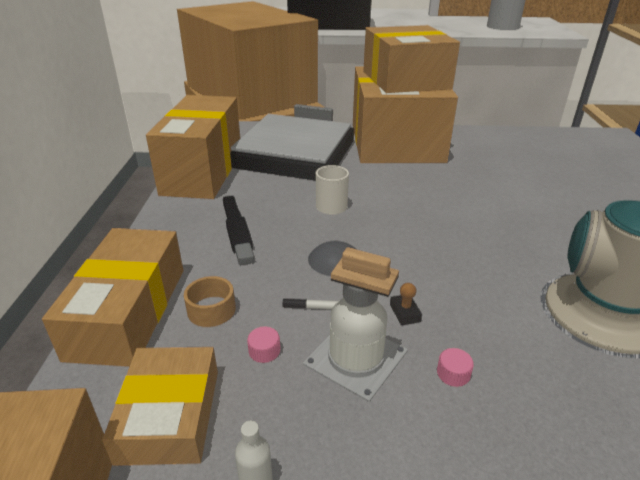

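View pics/top0.png

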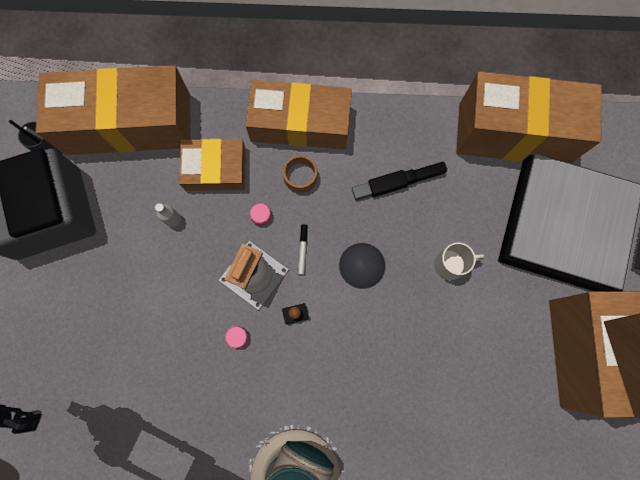

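The side view shows the block on the bottle's cap near (365,270) and the dome behind it at (330,258). The top view shows the block at (244,266), the dome at (362,265), the marker between them and the stamp at (295,314). I'll zoom in next.

```bash
python3 - <<'E'
import cv2
a=cv2.imread("pics/top0.png")[225:325,210:310]; cv2.imwrite("pics/t1.png",cv2.resize(a,(600,600),interpolation=cv2.INTER_CUBIC))
a=cv2.imread("pics/side0.png")[230:400,290:430]; cv2.imwrite("pics/s1.png",cv2.resize(a,(494,600),interpolation=cv2.INTER_CUBIC))
a=cv2.imread("pics/top0.png")[230:300,320:410]; cv2.imwrite("pics/t2.png",cv2.resize(a,(720,560),interpolation=cv2.INTER_CUBIC))
E
```

```text
(no output)
```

View pics/t1.png

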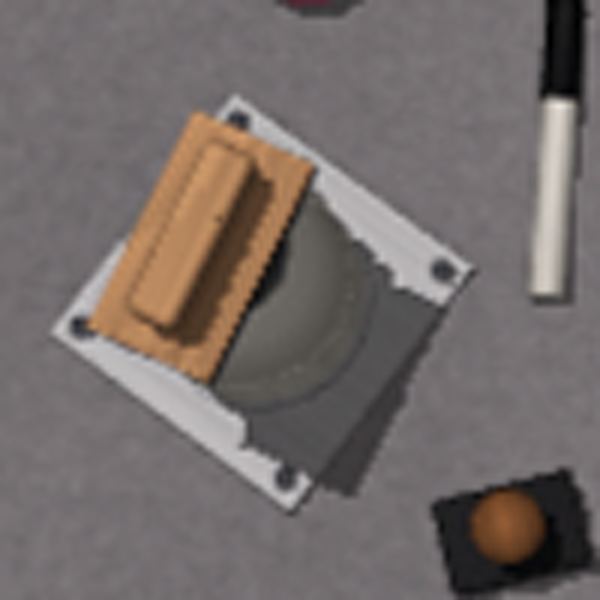

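View pics/s1.png

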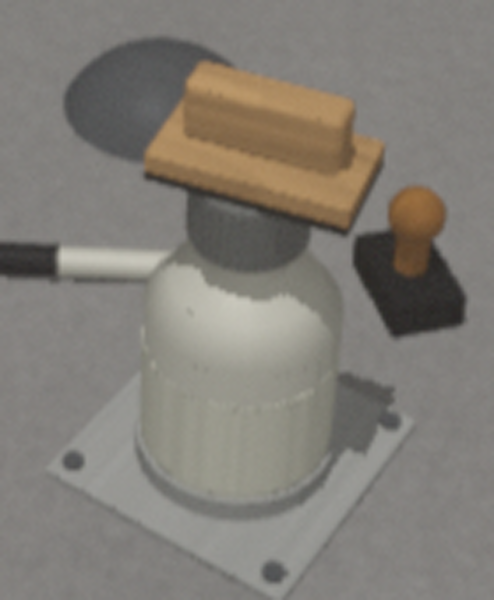

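View pics/t2.png

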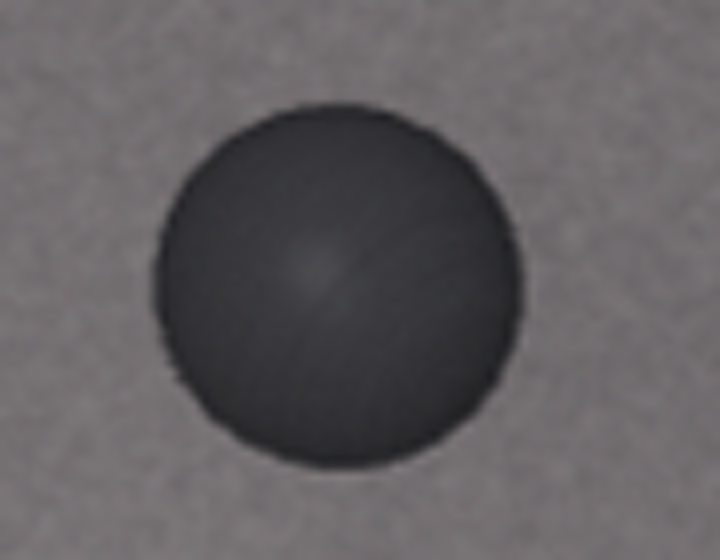

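```bash
cat > h.py <<'E'
import numpy as np, cv2
from station import optics
from scipy.optimize import least_squares
C={n:optics.get_calibration(n) for n in("side","top")}
def proj(n,X):
    c=C[n]; p=(np.atleast_2d(X)@c["R"].T+c["t"])@c["camera_matrix"].T
    return p[:,:2]/p[:,2:]
def ray(n,uv,z):
    c=C[n]; d=c["R"].T@np.linalg.solve(c["camera_matrix"],[uv[0],uv[1],1]); o=-c["R"].T@c["t"]
    return (o+d*(z-o[2])/d[2])
def crop(p,s,o): return (np.array(p,float)+.5)/s-.5+np.array(o)
E
python3 - <<'E'
from h import *
T=lambda p:crop(p,6,(210,225)); S=lambda p:crop(p,494/140,(290,230))
for nm,pts,f,cam,z in [("plate",[(237,95),(473,268),(295,513),(53,332)],T,"top",.006),("block",[(200,112),(316,167),(208,383),(88,328)],T,"top",.186),("ridge",[(215,140),(256,155),(176,328),(132,305)],T,"top",.216),
 ("plateS",[(48,468),(280,598),(413,422)],S,"side",.006),("blockS",[(150,158),(350,217),(384,150)],S,"side",.186),("ridgeS",[(205,62),(355,97)],S,"side",.216)]:
    P=np.array([ray(cam,f(p),z) for p in pts]); print(nm,np.round(P,4).tolist(),"mean",P.mean(0).round(4),"edges",np.linalg.norm(np.diff(P,axis=0),axis=1).round(3),"ang",np.degrees(np.arctan2(*(np.diff(P,axis=0)[:,[1,0]].T))).round(1))
# dome
for n,(u0,v0,u1,v1) in {"top":(320,230,410,300)}.items():
    im=cv2.imread(f"pics/{n}0.png")[v0:v1,u0:u1]; g=cv2.cvtColor(im,6)
    m=(g<80).astype(np.uint8); c=max(cv2.findContours(m,0,1)[0],key=cv2.contourArea)[:,0]+[u0,v0]
    P=np.array([ray(n,p,0)[:2] for p in c]); print("dome",cv2.minEnclosingCircle(P.astype(np.float32)))
    a=np.c_[2*P,np.ones(len(P))]; x=np.linalg.lstsq(a,(P**2).sum(1),rcond=None)[0]; print(x[:2],np.sqrt(x[2]+x[0]**2+x[1]**2))
# marker/stamp/tape/pinks from top
for nm,uv,z in [("marker a",(304,226),.009),("marker b",(302,274),.009),("stamp",(295,312.5),.07),("tape",(299,173),.048),("pink1",(260,213),.034),("pink2",(236,337),.034),("glue",(162,208),.12),("mug",(457,261),.09)]: print(nm,ray("top",uv,z).round(3))
E
```

```text
plate [[0.5663, 0.1468, 0.006], [0.4947, 0.0409, 0.006], [0.3878, 0.1106, 0.006], [0.4603, 0.2184, 0.006]] mean [0.4773 0.1292 0.006 ] edges [0.128 0.128 0.13 ] ang [-124.1  146.9   56.1]
block [[0.5229, 0.1346, 0.186], [0.5037, 0.0901, 0.186], [0.4219, 0.1248, 0.186], [0.4404, 0.1703, 0.186]] mean [0.4722 0.13   0.186 ] edges [0.048 0.089 0.049] ang [-113.3  157.    67.8]
ridge [[0.5069, 0.1239, 0.216], [0.5019, 0.1086, 0.216], [0.4379, 0.1332, 0.216], [0.4456, 0.1496, 0.216]] mean [0.4731 0.1288 0.216 ] edges [0.016 0.069 0.018] ang [-108.   159.    64.9]
plateS [[0.5658, 0.149, 0.006], [0.4605, 0.2195, 0.006], [0.3903, 0.1145, 0.006]] mean [0.4722 0.161  0.006 ] edges [0.127 0.126] ang [ 146.2 -123.8]
blockS [[0.5215, 0.14, 0.186], [0.4414, 0.175, 0.186], [0.4233, 0.1312, 0.186]] mean [0.462  0.1488 0.186 ] edges [0.087 0.047] ang [ 156.4 -112.4]
ridgeS [[0.4992, 0.1124, 0.216], [0.4384, 0.135, 0.216]] mean [0.4688 0.1237 0.216 ] edges [0.065] ang [159.7]
dome ((0.5129510760307312, -0.14846868813037872), 0.06034756451845169)
[ 0.51330915 -0.1478683 ] 0.05877332723197912
marker a [0.61  0.006 0.009]
marker b [0.483 0.005 0.009]
stamp [0.381 0.016 0.07 ]
tape [0.74  0.023 0.048]
pink1 [0.634 0.119 0.034]
pink2 [0.318 0.159 0.034]
glue [0.615 0.345 0.12 ]
mug [ 0.518 -0.369  0.09 ]
```

Emit:
carry_out(rows=[{"gripper": 8.5, "x": -20, "y": -15, "z": -1, "twist": 0.119}, {"gripper": 8.5, "x": -20, "y": -15, "z": -1, "twist": 0.119}, {"gripper": 8.5, "x": -20, "y": -15, "z": -1, "twist": 0.119}, {"gripper": 8.5, "x": -20, "y": -15, "z": -1, "twist": 0.119}, {"gripper": 8.5, "x": -41.7, "y": -31.7, "z": -1, "twist": 0.119}, {"gripper": 8.5, "x": -41.7, "y": -31.7, "z": -1, "twist": 0.119}, {"gripper": 8.5, "x": -41.7, "y": -31.7, "z": -1, "twist": 0.119}, {"gripper": 8.5, "x": -41.7, "y": -31.7, "z": -1, "twist": 0.119}, {"gripper": 8.5, "x": -41.7, "y": -31.7, "z": -1, "twist": 0.119}, {"gripper": 8.5, "x": -41.7, "y": -31.7, "z": -1, "twist": 0.119}, {"gripper": 8.5, "x": -41.7, "y": -31.7, "z": -1, "twist": 0.119}, {"gripper": 8.5, "x": -41.7, "y": -31.7, "z": -1, "twist": 0.119}])

```text
time: 1.3
tool_pos: [0.4743, 0.1286, 0.2407]
tool_rot: [[-0.919, 0.395, 0.0], [0.395, 0.919, -0.001], [-0.001, -0.001, -1.0]]
contact_force: [-0.5, 0.4, 0.3]
gripper_width: 0.994
```

```bash
cat > look.py <<'E'
import sys,cv2,numpy as np
from station import r,optics
np.set_printoptions(precision=4,suppress=True)
s=r.observe()
print({k:s[k] for k in("time","tool_pos","tool_rot","contact_force","torque","gripper_width","joint_positions")})
tag=sys.argv[1]; b=[int(v) for v in sys.argv[2:]] 
out=[]
for n in("side","top"):
    im=optics.grab_frame(n)[:,:,::-1]; cv2.imwrite(f"pics/{n}_{tag}.png",im)
    u,v=(270,180) if n=="side" else (200,190)
    if n=="top" : c=im[190:330,210:410]
    else: c=im[150:350,230:470]
    out.append(cv2.resize(c,(400,int(400*c.shape[0]/c.shape[1])),interpolation=cv2.INTER_CUBIC))
h=max(o.shape[0] for o in out); out=[cv2.copyMakeBorder(o,0,h-o.shape[0],0,0,0) for o in out]
cv2.imwrite(f"pics/{tag}.png",np.hstack(out))
E
python3 look.py a
```

```text
{'time': 1.3, 'tool_pos': array([0.4743, 0.1286, 0.2407]), 'tool_rot': array([[-0.9185,  0.3953,  0.0001],
       [ 0.3953,  0.9185, -0.0011],
       [-0.0005, -0.001 , -1.    ]]), 'contact_force': array([-0.4571,  0.4044,  0.3173]), 'torque': array([0.0229, 0.082 , 0.0424]), 'gripper_width': 0.9935809943434717, 'joint_positions': array([ 0.124 ,  0.144 ,  1.6566, -0.0011,  1.341 , -1.0401])}
```

View pics/a.png

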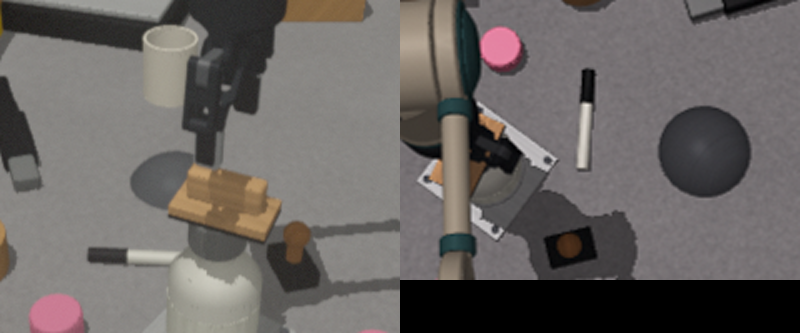

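The jaws sit above the ridge and straddle it. Next I descend.

Emit:
carry_out(rows=[{"gripper": 8.5}, {"gripper": 8.5, "z": 1.0}, {"gripper": 8.5, "z": 2.0}, {"gripper": 8.5, "z": 3.0}, {"gripper": 8.5, "z": 4.0}, {"gripper": 8.5, "z": 4.6}, {"gripper": 8.5, "z": 5.1}, {"gripper": 8.5, "z": 5.1}, {"gripper": 8.5, "z": 5.1}])

```text
invalid input
```

```bash
python3 look.py b
```

```text
{'time': 1.4, 'tool_pos': array([0.472 , 0.1312, 0.2408]), 'tool_rot': array([[-0.9197,  0.3926, -0.0017],
       [ 0.3926,  0.9197,  0.0007],
       [ 0.0018, -0.0001, -1.    ]]), 'contact_force': array([-0.1926,  0.3167, -0.9554]), 'torque': array([ 0.0062, -0.0229,  0.0191]), 'gripper_width': 0.9932485601709555, 'joint_positions': array([ 0.1284,  0.1423,  1.6585,  0.0009,  1.3423, -1.0392])}
```

View pics/b.png

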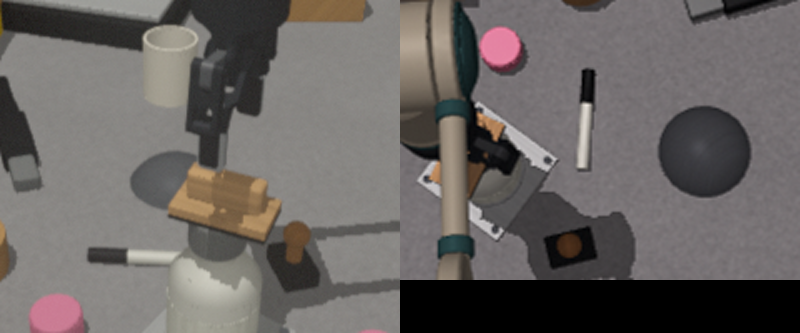

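The arm has settled on target. The call was refused because every row needs all its fields, so I'll resend it complete.

Emit:
carry_out(rows=[{"gripper": 8.5, "x": 0, "y": 0, "z": 1.0, "twist": 0}, {"gripper": 8.5, "x": 0, "y": 0, "z": 2.0, "twist": 0}, {"gripper": 8.5, "x": 0, "y": 0, "z": 3.0, "twist": 0}, {"gripper": 8.5, "x": 0, "y": 0, "z": 4.0, "twist": 0}, {"gripper": 8.5, "x": 0, "y": 0, "z": 4.6, "twist": 0}, {"gripper": 8.5, "x": 0, "y": 0, "z": 5.0, "twist": 0}, {"gripper": 8.5, "x": 0, "y": 0, "z": 5.0, "twist": 0}, {"gripper": 8.5, "x": 0, "y": 0, "z": 5.0, "twist": 0}])

```text
time: 2.3
tool_pos: [0.4727, 0.1314, 0.1915]
tool_rot: [[-0.92, 0.391, 0.001], [0.391, 0.92, 0.0], [-0.0, 0.0, -1.0]]
contact_force: [-0.5, 0.2, 0.3]
gripper_width: 0.991
```

```bash
python3 look.py b2
```

```text
{'time': 2.3, 'tool_pos': array([0.4727, 0.1314, 0.1915]), 'tool_rot': array([[-0.9203,  0.3912,  0.0005],
       [ 0.3912,  0.9203,  0.0002],
       [-0.0004,  0.0004, -1.    ]]), 'contact_force': array([-0.5157,  0.1758,  0.2719]), 'torque': array([-0.0383,  0.008 ,  0.017 ]), 'gripper_width': 0.9909965211369546, 'joint_positions': array([ 0.1292,  0.1764,  1.7434,  0.0001,  1.2213, -1.0398])}
```

View pics/b2.png

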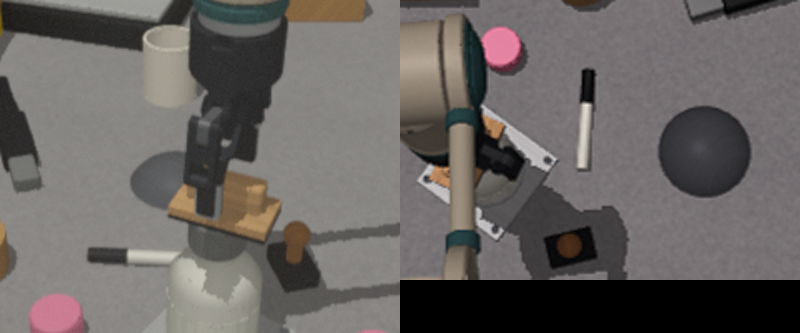

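Emit:
carry_out(rows=[{"gripper": 1.2, "x": 0, "y": 0, "z": 0, "twist": 0}, {"gripper": 1.2, "x": 0, "y": 0, "z": 0, "twist": 0}, {"gripper": 1.2, "x": 0, "y": 0, "z": 0, "twist": 0}, {"gripper": 1.2, "x": 0, "y": 0, "z": 0, "twist": 0}, {"gripper": 1.2, "x": 0, "y": 0, "z": 0, "twist": 0}, {"gripper": 1.2, "x": 0, "y": 0, "z": 0, "twist": 0}, {"gripper": 1.2, "x": 0, "y": 0, "z": 0, "twist": 0}, {"gripper": 1.2, "x": 0, "y": 0, "z": 0, "twist": 0}, {"gripper": 1.2, "x": 0, "y": 0, "z": 0, "twist": 0}, {"gripper": 1.2, "x": 0, "y": 0, "z": 0, "twist": 0}], newtons=40)

```text
time: 3.4
tool_pos: [0.4725, 0.1314, 0.1915]
tool_rot: [[-0.92, 0.391, 0.0], [0.391, 0.92, 0.0], [-0.0, 0.0, -1.0]]
contact_force: [-1.2, -0.5, 2.3]
gripper_width: 0.227
```

Emit:
carry_out(rows=[{"gripper": 1.2, "x": 0, "y": 0, "z": -0.5, "twist": 0}, {"gripper": 1.2, "x": 0, "y": 0, "z": -1.5, "twist": 0}, {"gripper": 1.2, "x": 0, "y": 0, "z": -3, "twist": 0}, {"gripper": 1.2, "x": 0, "y": 0, "z": -4, "twist": 0}, {"gripper": 1.2, "x": 0, "y": 0, "z": -5, "twist": 0}, {"gripper": 1.2, "x": 0, "y": 0, "z": -5, "twist": 0}, {"gripper": 1.2, "x": 0, "y": 0, "z": -5, "twist": 0}, {"gripper": 1.2, "x": 0, "y": 0, "z": -5, "twist": 0}])

```text
time: 4.2
tool_pos: [0.472, 0.1314, 0.2407]
tool_rot: [[-0.92, 0.391, -0.001], [0.391, 0.92, -0.0], [0.001, -0.001, -1.0]]
contact_force: [-0.4, 0.5, -1.5]
gripper_width: 0.226
```

```bash
python3 look.py c
```

```text
{'time': 4.2, 'tool_pos': array([0.472 , 0.1314, 0.2407]), 'tool_rot': array([[-0.9204,  0.3911, -0.0012],
       [ 0.3911,  0.9204, -0.0001],
       [ 0.0011, -0.0006, -1.    ]]), 'contact_force': array([-0.3911,  0.4619, -1.4764]), 'torque': array([ 0.046 , -0.0357, -0.0436]), 'gripper_width': 0.22572054672920452, 'joint_positions': array([ 0.1292,  0.1422,  1.6589,  0.0001,  1.3418, -1.0398])}
```

View pics/c.png

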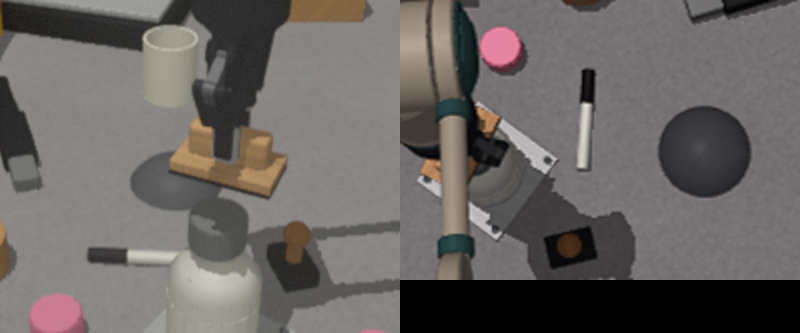

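The block is held level and the cap is now uncovered. I'll zoom in to measure the block in the hand and the cap.

```bash
python3 - <<'E'
import cv2
a=cv2.imread("pics/side_c.png")[210:350,300:420]; cv2.imwrite("pics/c1.png",cv2.resize(a,(600,700)[:2],interpolation=cv2.INTER_CUBIC)[:600])
E
```

```text
(no output)
```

View pics/c1.png

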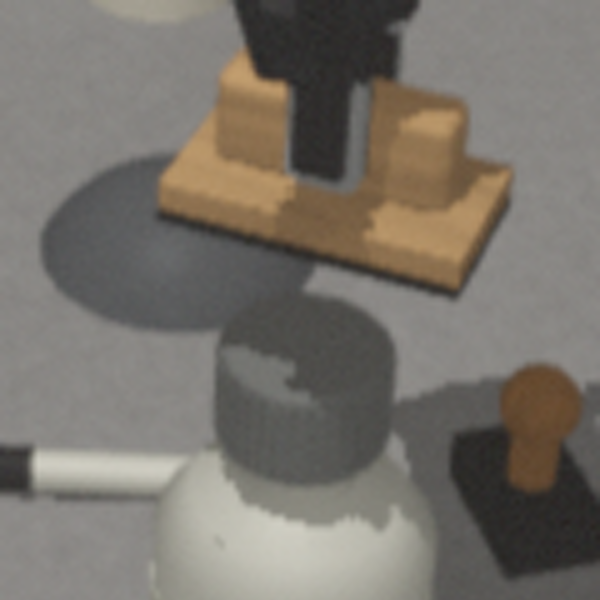

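```bash
python3 - <<'E'
from h import *
S=lambda p:crop(p,5,(300,210))
np.set_printoptions(precision=4,suppress=True)
for z in(.2195,.2215):
  P=np.array([ray("side",S(p),z) for p in [(158,213),(460,298),(512,200)]]); print(P, np.linalg.norm(np.diff(P,axis=0),axis=1),(P[0]+P[2])/2)
print("cap",ray("side",S((306,350)),.172))
for c in[(.4777,.1303),(.477,.129),(.478,.132)]:
  t=np.linspace(0,6.28,60); 
  q=(proj("side",np.c_[c[0]+.027*np.cos(t),c[1]+.027*np.sin(t),0*t+.172])-[300,210]+.5)*5-.5; print(c,q.min(0),q.max(0))
for c in [(.513,-.148),(.513,-.145)]:
  t=np.linspace(0,6.28,60); q=[]
  for h in np.linspace(0,.034,12):
    rr=np.sqrt(.07**2-(h+.036)**2); q.append((proj("side",np.c_[c[0]+rr*np.cos(t),c[1]+rr*np.sin(t),0*t+h])-[300,210]+.5)*5-.5)
  q=np.vstack(q); print(c,q.min(0),q.max(0))
E
```

```text
[[0.5236 0.1307 0.2195]
 [0.4397 0.1678 0.2195]
 [0.4203 0.1205 0.2195]] [0.0917 0.0511] [0.4719 0.1256 0.2195]
[[0.5236 0.1335 0.2215]
 [0.4402 0.1704 0.2215]
 [0.4208 0.1233 0.2215]] [0.0912 0.0509] [0.4722 0.1284 0.2215]
cap [0.4784 0.1333 0.172 ]
(0.4777, 0.1303) [217.9099 288.6645] [398.2492 402.13  ]
(0.477, 0.129) [220.193  286.1448] [400.2797 399.2872]
(0.478, 0.132) [216.9689 292.0132] [397.6469 405.9071]
(0.513, -0.148) [ 40.1385 153.7933] [317.9405 334.0703]
(0.513, -0.145) [ 39.8006 157.6576] [318.2477 338.639 ]
```

Emit:
carry_out(rows=[{"gripper": 1.2, "x": -1.2, "y": -2, "z": 0, "twist": 0}, {"gripper": 1.2, "x": -3, "y": -5, "z": 0, "twist": 0}, {"gripper": 1.2, "x": -5, "y": -8.2, "z": 0, "twist": 0}, {"gripper": 1.2, "x": -7, "y": -11.5, "z": 0, "twist": 0}, {"gripper": 1.2, "x": -9, "y": -14.8, "z": 0, "twist": 0}, {"gripper": 1.2, "x": -11, "y": -18, "z": 0, "twist": 0}, {"gripper": 1.2, "x": -13, "y": -21.3, "z": 0, "twist": 0}, {"gripper": 1.2, "x": -14.2, "y": -23.3, "z": 0, "twist": 0}, {"gripper": 1.2, "x": -14.7, "y": -24.2, "z": 0, "twist": 0}, {"gripper": 1.2, "x": -14.7, "y": -24.2, "z": 0, "twist": 0}, {"gripper": 1.2, "x": -14.7, "y": -24.2, "z": 0, "twist": 0}])

```text
time: 5.4
tool_pos: [0.5127, -0.1477, 0.241]
tool_rot: [[-0.92, 0.391, -0.001], [0.391, 0.92, 0.002], [0.001, 0.001, -1.0]]
contact_force: [-0.4, 0.2, -0.8]
gripper_width: 0.221
```

Emit:
carry_out(rows=[{"gripper": 1.2, "x": 0, "y": 0, "z": 1, "twist": 0}, {"gripper": 1.2, "x": 0, "y": 0, "z": 3, "twist": 0}, {"gripper": 1.2, "x": 0, "y": 0, "z": 5, "twist": 0}, {"gripper": 1.2, "x": 0, "y": 0, "z": 7, "twist": 0}, {"gripper": 1.2, "x": 0, "y": 0, "z": 9, "twist": 0}, {"gripper": 1.2, "x": 0, "y": 0, "z": 11, "twist": 0}, {"gripper": 1.2, "x": 0, "y": 0, "z": 13, "twist": 0}, {"gripper": 1.2, "x": 0, "y": 0, "z": 15, "twist": 0}, {"gripper": 1.2, "x": 0, "y": 0, "z": 16.5, "twist": 0}, {"gripper": 1.2, "x": 0, "y": 0, "z": 17, "twist": 0}, {"gripper": 1.2, "x": 0, "y": 0, "z": 17, "twist": 0}, {"gripper": 1.2, "x": 0, "y": 0, "z": 17, "twist": 0}])

```text
time: 6.6
tool_pos: [0.5136, -0.1484, 0.0718]
tool_rot: [[-0.921, 0.39, 0.001], [0.39, 0.921, -0.0], [-0.001, 0.0, -1.0]]
contact_force: [0.1, -0.1, 0.4]
gripper_width: 0.224
```

```bash
python3 look.py d; python3 - <<'E'
import cv2
a=cv2.imread("pics/side_d.png")[190:290,280:400]; cv2.imwrite("pics/d1.png",cv2.resize(a,(720,600),interpolation=cv2.INTER_CUBIC))
a=cv2.imread("pics/top_d.png")[215:315,310:430]; cv2.imwrite("pics/d2.png",cv2.resize(a,(720,600),interpolation=cv2.INTER_CUBIC))
E
```

```text
{'time': 6.6, 'tool_pos': array([ 0.5136, -0.1484,  0.0718]), 'tool_rot': array([[-0.9207,  0.3904,  0.0011],
       [ 0.3904,  0.9207, -0.0003],
       [-0.0011,  0.0002, -1.    ]]), 'contact_force': array([ 0.0978, -0.1337,  0.3533]), 'torque': array([-0.0052, -0.0068,  0.0041]), 'gripper_width': 0.22359643877486135, 'joint_positions': array([-0.4117,  0.3555,  1.8255,  0.0002,  0.9595, -1.5816])}
```

View pics/d1.png

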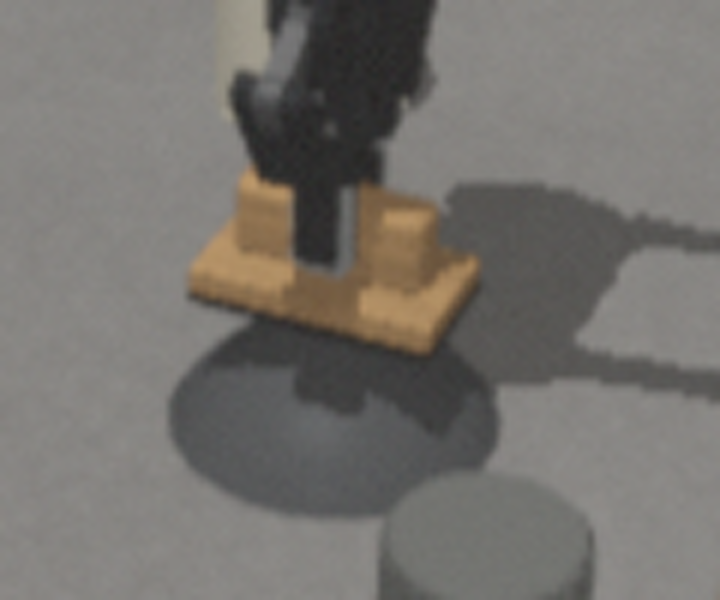

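View pics/d2.png

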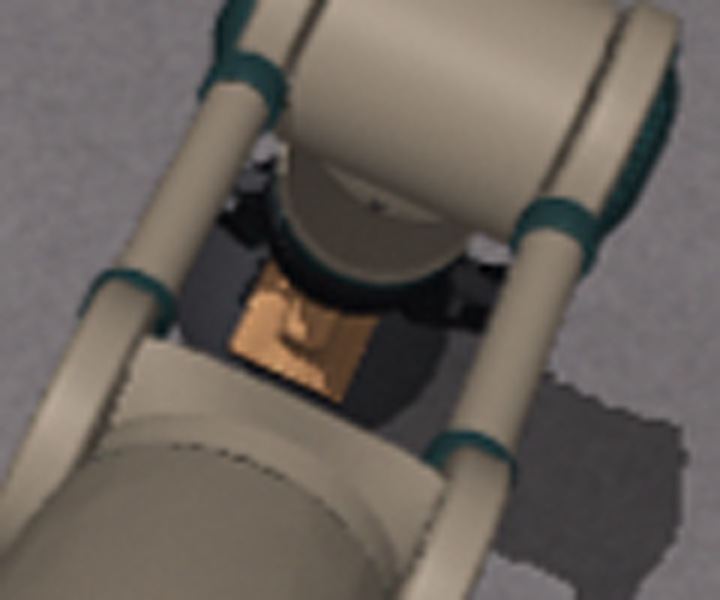

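The block is centred over the dome in the side view (block centre u≈335, dome centre u≈334 in the crop). I'll lower it to contact.

Emit:
carry_out(rows=[{"gripper": 1.2, "x": 0, "y": 0, "z": 0.6, "twist": 0}, {"gripper": 1.2, "x": 0, "y": 0, "z": 1.2, "twist": 0}, {"gripper": 1.2, "x": 0, "y": 0, "z": 1.5, "twist": 0}, {"gripper": 1.2, "x": 0, "y": 0, "z": 1.7, "twist": 0}, {"gripper": 1.2, "x": 0, "y": 0, "z": 1.7, "twist": 0}, {"gripper": 1.2, "x": 0, "y": 0, "z": 1.7, "twist": 0}])

```text
time: 7.3
tool_pos: [0.5131, -0.1488, 0.0542]
tool_rot: [[-0.92, 0.391, -0.0], [0.391, 0.92, 0.0], [0.0, 0.0, -1.0]]
contact_force: [-0.5, 0.2, -1.0]
gripper_width: 0.224
```

Emit:
carry_out(rows=[{"gripper": 1.2, "x": 0, "y": 0, "z": 0.1, "twist": 0}, {"gripper": 1.2, "x": 0, "y": 0, "z": 0.1, "twist": 0}, {"gripper": 1.2, "x": 0, "y": 0, "z": 0.1, "twist": 0}])

```text
time: 7.6
tool_pos: [0.5133, -0.1489, 0.0534]
tool_rot: [[-0.92, 0.391, 0.001], [0.391, 0.92, -0.0], [-0.001, 0.0, -1.0]]
contact_force: [-0.5, 0.1, -0.2]
gripper_width: 0.226
```

```bash
python3 look.py e; python3 - <<'E'
import cv2
a=cv2.imread("pics/side_e.png")[200:300,280:400]; cv2.imwrite("pics/e1.png",cv2.resize(a,(720,600),interpolation=cv2.INTER_CUBIC))
E
```

```text
{'time': 7.6, 'tool_pos': array([ 0.5133, -0.1489,  0.0534]), 'tool_rot': array([[-0.9203,  0.3911,  0.0005],
       [ 0.3911,  0.9203, -0.0001],
       [-0.0005,  0.0001, -1.    ]]), 'contact_force': array([-0.5402,  0.121 , -0.2218]), 'torque': array([-0.023 , -0.0419, -0.0504]), 'gripper_width': 0.22621119633956654, 'joint_positions': array([-0.4126,  0.3779,  1.847 ,  0.0001,  0.9161, -1.5816])}
```

View pics/e1.png

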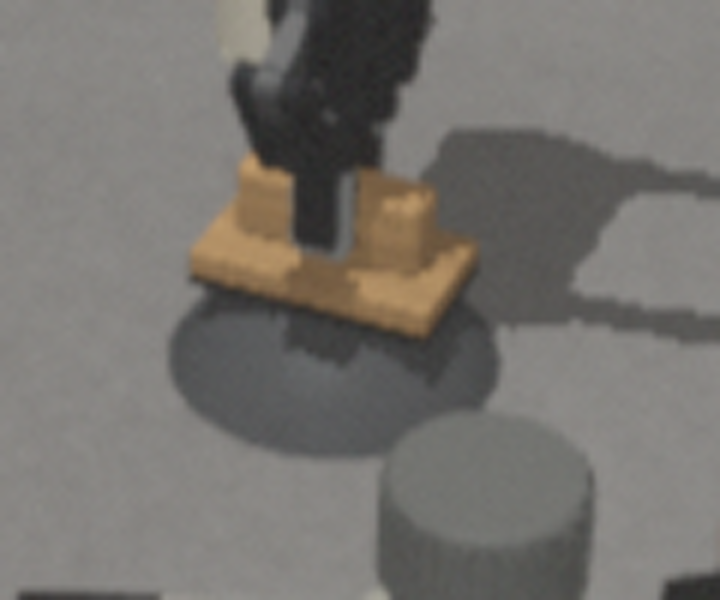

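Emit:
carry_out(rows=[{"gripper": 1.2, "x": 0, "y": 0, "z": 0.05, "twist": 0}, {"gripper": 1.2, "x": 0, "y": 0, "z": 0.1, "twist": 0}, {"gripper": 1.2, "x": 0, "y": 0, "z": 0.1, "twist": 0}, {"gripper": 1.2, "x": 0, "y": 0, "z": 0.1, "twist": 0}])

```text
time: 8.1
tool_pos: [0.5134, -0.1489, 0.0533]
tool_rot: [[-0.92, 0.391, 0.001], [0.391, 0.92, -0.0], [-0.001, 0.0, -1.0]]
contact_force: [-1.1, -0.6, 6.3]
gripper_width: 0.226
```

```bash
python3 -c "
from station import r
s=r.observe();print(s['tool_pos'],s['contact_force'],s['torque'])"
```

```text
[ 0.51339176 -0.14889834  0.05332414] [-1.11543936 -0.64901658  6.26535521] [0.07139163 0.25369039 0.00902591]
```

Emit:
carry_out(rows=[{"gripper": 1.2, "x": 0, "y": 0, "z": -0.07, "twist": 0}, {"gripper": 1.2, "x": 0, "y": 0, "z": -0.07, "twist": 0}, {"gripper": 1.95, "x": 0, "y": 0, "z": -0.07, "twist": 0}, {"gripper": 2.1, "x": 0, "y": 0, "z": -0.07, "twist": 0}, {"gripper": 2.3, "x": 0, "y": 0, "z": -0.07, "twist": 0}, {"gripper": 2.6, "x": 0, "y": 0, "z": -0.07, "twist": 0}, {"gripper": 3.0, "x": 0, "y": 0, "z": -0.07, "twist": 0}, {"gripper": 3.6, "x": 0, "y": 0, "z": -0.07, "twist": 0}, {"gripper": 4.2, "x": 0, "y": 0, "z": -0.07, "twist": 0}, {"gripper": 4.2, "x": 0, "y": 0, "z": -0.07, "twist": 0}], newtons=20)

```text
time: 9.1
tool_pos: [0.5131, -0.1488, 0.053]
tool_rot: [[-0.92, 0.391, -0.0], [0.391, 0.92, 0.0], [0.0, 0.0, -1.0]]
contact_force: [0.3, -0.2, 0.4]
gripper_width: 0.495
```

```bash
python3 look.py f; python3 - <<'E'
import cv2
a=cv2.imread("pics/side_f.png")[200:300,280:400]; cv2.imwrite("pics/f1.png",cv2.resize(a,(720,600),interpolation=cv2.INTER_CUBIC))
E
```

```text
{'time': 9.1, 'tool_pos': array([ 0.5131, -0.1488,  0.053 ]), 'tool_rot': array([[-0.9204,  0.3911, -0.    ],
       [ 0.3911,  0.9204,  0.0001],
       [ 0.0001,  0.0001, -1.    ]]), 'contact_force': array([ 0.2652, -0.2374,  0.4076]), 'torque': array([-0.0073, -0.0155,  0.0374]), 'gripper_width': 0.4950916816683206, 'joint_positions': array([-0.4125,  0.3784,  1.8477,  0.0001,  0.9156, -1.5816])}
```

View pics/f1.png

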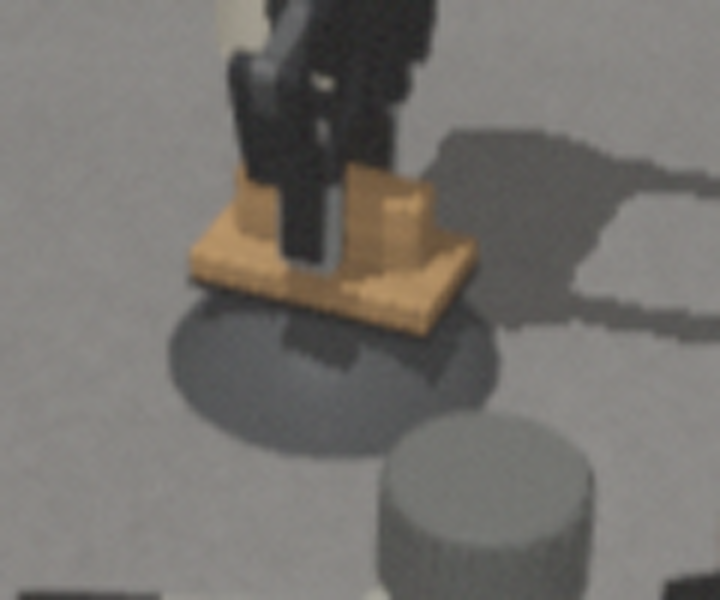

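Released, the block sits nearly level on the dome. I'll withdraw straight up.

Emit:
carry_out(rows=[{"gripper": 4.6, "x": 0, "y": 0, "z": -0.5, "twist": 0}, {"gripper": 4.6, "x": 0, "y": 0, "z": -1.5, "twist": 0}, {"gripper": 4.6, "x": 0, "y": 0, "z": -3, "twist": 0}, {"gripper": 5, "x": 0, "y": 0, "z": -5, "twist": 0}, {"gripper": 8.5, "x": 0, "y": 0, "z": -8, "twist": 0}, {"gripper": 8.5, "x": 0, "y": 0, "z": -11, "twist": 0}, {"gripper": 8.5, "x": 0, "y": 0, "z": -14, "twist": 0}, {"gripper": 8.5, "x": 0, "y": 0, "z": -16, "twist": 0}, {"gripper": 8.5, "x": 0, "y": 0, "z": -16, "twist": 0}, {"gripper": 8.5, "x": 0, "y": 0, "z": -16, "twist": 0}])

```text
time: 10.2
tool_pos: [0.5129, -0.1487, 0.2134]
tool_rot: [[-0.92, 0.391, 0.001], [0.391, 0.92, -0.0], [-0.001, 0.0, -1.0]]
contact_force: [-1.3, 0.7, 0.2]
gripper_width: 0.998
```

```bash
python3 look.py g; python3 - <<'E'
import cv2
a=cv2.imread("pics/side_g.png")[200:300,280:400]; cv2.imwrite("pics/g1.png",cv2.resize(a,(720,600),interpolation=cv2.INTER_CUBIC))
E
```

```text
{'time': 10.2, 'tool_pos': array([ 0.5129, -0.1487,  0.2134]), 'tool_rot': array([[-0.9204,  0.3911,  0.0009],
       [ 0.3911,  0.9204, -0.0003],
       [-0.0009,  0.    , -1.    ]]), 'contact_force': array([-1.3401,  0.7073,  0.1693]), 'torque': array([-0.0157,  0.0334, -0.0493]), 'gripper_width': 0.9984508172919124, 'joint_positions': array([-0.4126,  0.2249,  1.6216,  0.0001,  1.2942, -1.5816])}
```

View pics/g1.png

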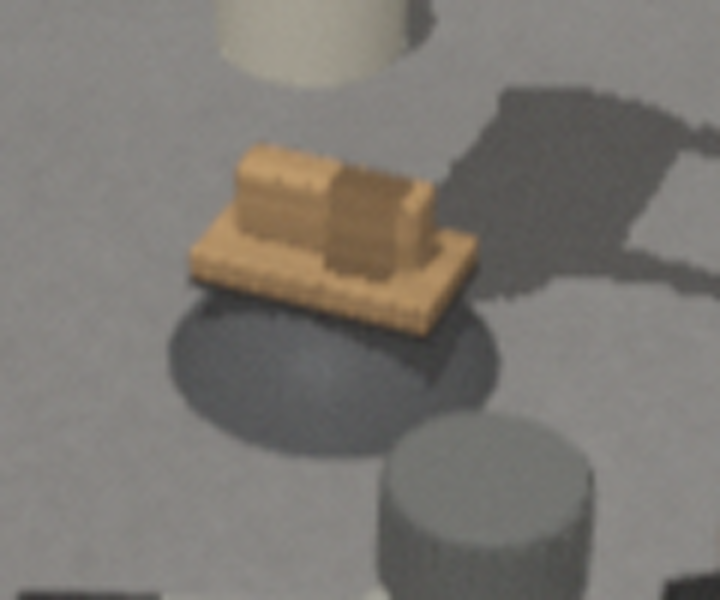

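The block balances freely on the dome. Next I move over the cap, pre-turning clockwise so the wrist has range for the untwist.

Emit:
carry_out(rows=[{"gripper": 8.5, "x": 1.2, "y": 2, "z": 0, "twist": 0.05}, {"gripper": 8.5, "x": 2.9, "y": 5, "z": 0, "twist": 0.15}, {"gripper": 8.5, "x": 4.8, "y": 8.2, "z": 0, "twist": 0.25}, {"gripper": 8.5, "x": 6.7, "y": 11.5, "z": 0, "twist": 0.36}, {"gripper": 8.5, "x": 8.6, "y": 14.8, "z": 0, "twist": 0.48}, {"gripper": 8.5, "x": 10.6, "y": 18.2, "z": 0, "twist": 0.6}, {"gripper": 8.5, "x": 12.5, "y": 21.5, "z": 0, "twist": 0.72}, {"gripper": 8.5, "x": 13.7, "y": 23.6, "z": 0, "twist": 0.83}, {"gripper": 8.5, "x": 14.2, "y": 24.4, "z": 0, "twist": 0.9}, {"gripper": 8.5, "x": 14.2, "y": 24.4, "z": 0, "twist": 0.9}, {"gripper": 8.5, "x": 14.2, "y": 24.4, "z": 0, "twist": 0.9}, {"gripper": 8.5, "x": 14.2, "y": 24.4, "z": 0, "twist": 0.9}])

```text
time: 11.5
tool_pos: [0.4777, 0.1305, 0.2124]
tool_rot: [[-0.266, 0.964, -0.001], [0.964, 0.266, -0.0], [-0.0, -0.001, -1.0]]
contact_force: [0.9, -0.1, 0.0]
gripper_width: 1.003
```

```bash
python3 look.py h
```

```text
{'time': 11.5, 'tool_pos': array([0.4777, 0.1305, 0.2124]), 'tool_rot': array([[-0.2659,  0.964 , -0.0011],
       [ 0.964 ,  0.2659, -0.0005],
       [-0.0002, -0.0012, -1.    ]]), 'contact_force': array([ 0.8794, -0.0899,  0.0048]), 'torque': array([-0.0204,  0.004 ,  0.0211]), 'gripper_width': 1.0027111643573179, 'joint_positions': array([ 0.1263,  0.1685,  1.6984, -0.0004,  1.2758, -0.1427])}
```

View pics/h.png

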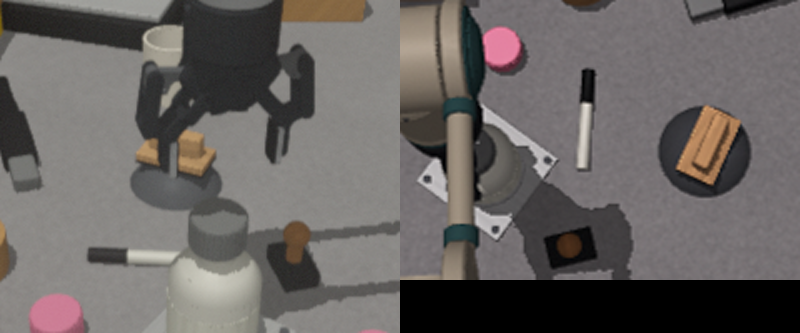

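Emit:
carry_out(rows=[{"gripper": 8.5, "x": 0, "y": 0, "z": 1, "twist": 0}, {"gripper": 8.5, "x": 0, "y": 0, "z": 2.5, "twist": 0}, {"gripper": 8.5, "x": 0, "y": 0, "z": 4, "twist": 0}, {"gripper": 8.5, "x": 0, "y": 0, "z": 5.5, "twist": 0}, {"gripper": 8.5, "x": 0, "y": 0, "z": 7, "twist": 0}, {"gripper": 8.5, "x": 0, "y": 0, "z": 7.7, "twist": 0}, {"gripper": 8.5, "x": 0, "y": 0, "z": 8, "twist": 0}, {"gripper": 8.5, "x": 0, "y": 0, "z": 8, "twist": 0}, {"gripper": 8.5, "x": 0, "y": 0, "z": 8, "twist": 0}])

```text
time: 12.5
tool_pos: [0.4784, 0.1313, 0.1335]
tool_rot: [[-0.266, 0.964, 0.001], [0.964, 0.266, 0.0], [-0.0, 0.001, -1.0]]
contact_force: [0.8, 0.8, -0.3]
gripper_width: 0.998
```

```bash
python3 look.py i;  python3 - <<'E'
import cv2
a=cv2.imread("pics/side_i.png")[210:330,290:434]; cv2.imwrite("pics/i1.png",cv2.resize(a,(720,600),interpolation=cv2.INTER_CUBIC))
E
```

```text
{'time': 12.5, 'tool_pos': array([0.4784, 0.1313, 0.1335]), 'tool_rot': array([[-0.2657,  0.9641,  0.0012],
       [ 0.9641,  0.2657,  0.0002],
       [-0.0001,  0.0012, -1.    ]]), 'contact_force': array([ 0.8348,  0.8215, -0.3169]), 'torque': array([ 0.0098, -0.0282, -0.0227]), 'gripper_width': 0.9982585911813775, 'joint_positions': array([ 0.1275,  0.2361,  1.8235,  0.0001,  1.0808, -0.1415])}
```

View pics/i1.png

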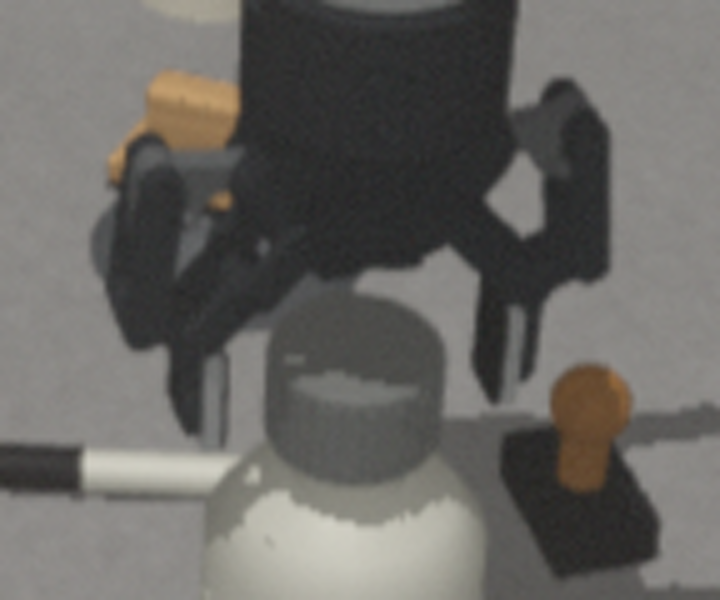

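```bash
python3 - <<'E'
from h import *
y=np.array([.9641,.2657,0]);x=np.array([-.2657,.9641,0])
t=np.array([.4784,.1313,.1335+.013])
for s in(1,-1):
  for w in(-.011,.011): print(s,w,((proj("side",t+s*.0427*y+w*x)-[290,210]+.5)*5-.5).round(0))
print([((proj("side",[.4784+d,.1313,.172])-[290,210]+.5)*5-.5).round(0) for d in(-.027,.027)])
E
```

```text
1 -0.011 [[207. 409.]]
1 0.011 [[226. 456.]]
-1 -0.011 [[471. 368.]]
-1 0.011 [[496. 412.]]
[array([[446., 348.]]), array([[266., 344.]])]
```

The jaws are centred on the cap (observed cap edges 265/444, predicted 266/446). I'll grip it.

Emit:
carry_out(rows=[{"gripper": 4.5, "x": 0, "y": 0, "z": 0, "twist": 0}, {"gripper": 4.5, "x": 0, "y": 0, "z": 0, "twist": 0}, {"gripper": 4.5, "x": 0, "y": 0, "z": 0, "twist": 0}, {"gripper": 4.5, "x": 0, "y": 0, "z": 0, "twist": 0}, {"gripper": 4.5, "x": 0, "y": 0, "z": 0, "twist": 0}, {"gripper": 4.5, "x": 0, "y": 0, "z": 0, "twist": 0}, {"gripper": 4.5, "x": 0, "y": 0, "z": 0, "twist": 0}, {"gripper": 4.5, "x": 0, "y": 0, "z": 0, "twist": 0}], newtons=70)

```text
time: 13.4
tool_pos: [0.4779, 0.1314, 0.1337]
tool_rot: [[-0.266, 0.964, 0.001], [0.964, 0.266, 0.0], [-0.0, 0.001, -1.0]]
contact_force: [-1.7, -0.2, 6.4]
gripper_width: 0.626
```

Emit:
carry_out(rows=[{"gripper": 4.5, "x": 0, "y": 0, "z": 0.2, "twist": 0}, {"gripper": 4.5, "x": 0, "y": 0, "z": 0.4, "twist": 0}, {"gripper": 4.5, "x": 0, "y": 0, "z": 0.6, "twist": 0}, {"gripper": 4.5, "x": 0, "y": 0, "z": 0.6, "twist": 0}, {"gripper": 4.5, "x": 0, "y": 0, "z": 0.6, "twist": 0}])

```text
time: 13.9
tool_pos: [0.478, 0.1313, 0.1284]
tool_rot: [[-0.266, 0.964, 0.001], [0.964, 0.266, 0.0], [-0.0, 0.001, -1.0]]
contact_force: [-2.8, -0.9, 10.2]
gripper_width: 0.621
```

```bash
python3 look.py j;  python3 - <<'E'
import cv2
a=cv2.imread("pics/side_j.png")[210:330,290:434]; cv2.imwrite("pics/j1.png",cv2.resize(a,(720,600),interpolation=cv2.INTER_CUBIC))
E
```

```text
{'time': 13.9, 'tool_pos': array([0.478 , 0.1313, 0.1284]), 'tool_rot': array([[-0.2659,  0.964 ,  0.001 ],
       [ 0.964 ,  0.2659,  0.0001],
       [-0.0002,  0.001 , -1.    ]]), 'contact_force': array([-2.8491, -0.8903, 10.2028]), 'torque': array([-0.1231,  0.4725, -0.0526]), 'gripper_width': 0.6213932360858001, 'joint_positions': array([ 0.1277,  0.241 ,  1.8315, -0.    ,  1.0682, -0.1414])}
```

View pics/j1.png

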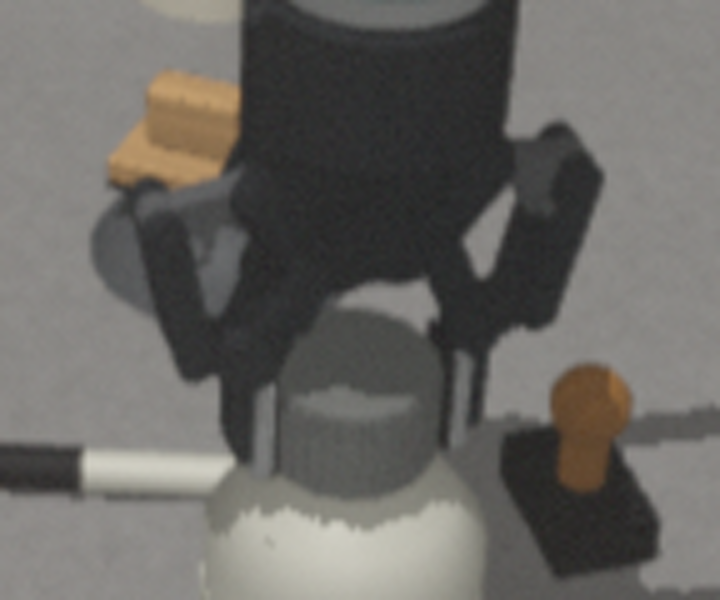

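Measured 10 N means about 4 mm of travel. I'll press on to the stop.

Emit:
carry_out(rows=[{"gripper": 4.5, "x": 0, "y": 0, "z": 0.2, "twist": 0}, {"gripper": 4.5, "x": 0, "y": 0, "z": 0.35, "twist": 0}, {"gripper": 4.5, "x": 0, "y": 0, "z": 0.35, "twist": 0}, {"gripper": 4.5, "x": 0, "y": 0, "z": 0.35, "twist": 0}])

```text
time: 14.4
tool_pos: [0.4781, 0.1313, 0.127]
tool_rot: [[-0.266, 0.964, 0.002], [0.964, 0.266, 0.0], [-0.001, 0.002, -1.0]]
contact_force: [-7.1, -1.1, 23.7]
gripper_width: 0.619
```

```bash
python3 look.py k
```

```text
{'time': 14.4, 'tool_pos': array([0.4781, 0.1313, 0.127 ]), 'tool_rot': array([[-0.266 ,  0.964 ,  0.0024],
       [ 0.964 ,  0.266 ,  0.0001],
       [-0.0005,  0.0023, -1.    ]]), 'contact_force': array([-7.1009, -1.0754, 23.6927]), 'torque': array([-0.217 ,  0.9928, -0.0439]), 'gripper_width': 0.6194350907677038, 'joint_positions': array([ 0.1278,  0.2419,  1.8343, -0.0002,  1.0631, -0.1414])}
```

At the stop with 24 N. I turn it anticlockwise while keeping the press.

Emit:
carry_out(rows=[{"gripper": 4.5, "x": 0, "y": 0, "z": 0, "twist": -0.11}, {"gripper": 4.5, "x": 0, "y": 0, "z": 0, "twist": -0.22}, {"gripper": 4.5, "x": 0, "y": 0, "z": 0, "twist": -0.33}, {"gripper": 4.5, "x": 0, "y": 0, "z": 0, "twist": -0.44}, {"gripper": 4.5, "x": 0, "y": 0, "z": 0, "twist": -0.55}, {"gripper": 4.5, "x": 0, "y": 0, "z": 0, "twist": -0.66}, {"gripper": 4.5, "x": 0, "y": 0, "z": 0, "twist": -0.77}, {"gripper": 4.5, "x": 0, "y": 0, "z": 0, "twist": -0.88}, {"gripper": 4.5, "x": 0, "y": 0, "z": 0, "twist": -0.99}, {"gripper": 4.5, "x": 0, "y": 0, "z": 0, "twist": -1.1}, {"gripper": 4.5, "x": 0, "y": 0, "z": 0, "twist": -1.21}, {"gripper": 4.5, "x": 0, "y": 0, "z": 0, "twist": -1.32}])

```text
time: 15.7
tool_pos: [0.4784, 0.132, 0.127]
tool_rot: [[-1.0, -0.022, 0.003], [-0.022, 1.0, 0.001], [-0.003, 0.001, -1.0]]
contact_force: [-6.3, 0.5, 23.1]
gripper_width: 0.627
```

Emit:
carry_out(rows=[{"gripper": 4.5, "x": 0, "y": 0, "z": 0, "twist": 0}, {"gripper": 4.5, "x": 0, "y": 0, "z": 0, "twist": 0}])

```text
time: 15.9
tool_pos: [0.4785, 0.1318, 0.127]
tool_rot: [[-1.0, -0.018, 0.003], [-0.018, 1.0, 0.001], [-0.003, 0.001, -1.0]]
contact_force: [-5.4, 1.3, 23.3]
gripper_width: 0.624
```

```bash
python3 look.py l;  python3 - <<'E'
import cv2
a=cv2.imread("pics/side_l.png")[210:330,290:434]; cv2.imwrite("pics/l1.png",cv2.resize(a,(720,600),interpolation=cv2.INTER_CUBIC))
E
```

```text
{'time': 15.9, 'tool_pos': array([0.4785, 0.1318, 0.127 ]), 'tool_rot': array([[-0.9998, -0.0185,  0.0034],
       [-0.0185,  0.9998,  0.001 ],
       [-0.0034,  0.0009, -1.    ]]), 'contact_force': array([-5.4313,  1.2983, 23.3418]), 'torque': array([-0.0747,  0.8941,  0.0175]), 'gripper_width': 0.6243879267189778, 'joint_positions': array([ 0.1281,  0.242 ,  1.834 ,  0.0006,  1.0621, -1.4615])}
```

View pics/l1.png

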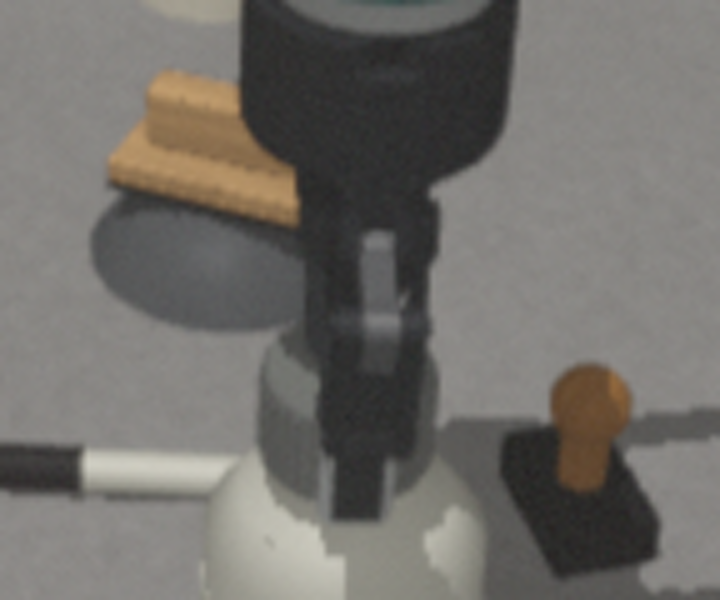

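Emit:
carry_out(rows=[{"gripper": 4.5, "x": 0, "y": 0, "z": -0.3, "twist": 0}, {"gripper": 4.5, "x": 0, "y": 0, "z": -0.6, "twist": 0}, {"gripper": 4.5, "x": 0, "y": 0, "z": -0.9, "twist": 0}, {"gripper": 4.5, "x": 0, "y": 0, "z": -1.2, "twist": 0}, {"gripper": 4.5, "x": 0, "y": 0, "z": -1.2, "twist": 0}])

```text
time: 16.5
tool_pos: [0.4784, 0.1317, 0.1361]
tool_rot: [[-1.0, -0.018, 0.002], [-0.018, 1.0, 0.001], [-0.002, 0.001, -1.0]]
contact_force: [0.1, 1.8, 3.2]
gripper_width: 0.62
```

```bash
python3 look.py m;  python3 - <<'E'
import cv2
a=cv2.imread("pics/side_m.png")[210:330,290:434]; cv2.imwrite("pics/m1.png",cv2.resize(a,(720,600),interpolation=cv2.INTER_CUBIC))
E
```

```text
{'time': 16.5, 'tool_pos': array([0.4784, 0.1317, 0.1361]), 'tool_rot': array([[-0.9998, -0.0181,  0.0016],
       [-0.0181,  0.9998,  0.0009],
       [-0.0016,  0.0009, -1.    ]]), 'contact_force': array([0.0607, 1.7985, 3.1977]), 'torque': array([0.2298, 0.0405, 0.0442]), 'gripper_width': 0.6200756529625601, 'joint_positions': array([ 0.1279,  0.2334,  1.8198,  0.0008,  1.0866, -1.4614])}
```

View pics/m1.png

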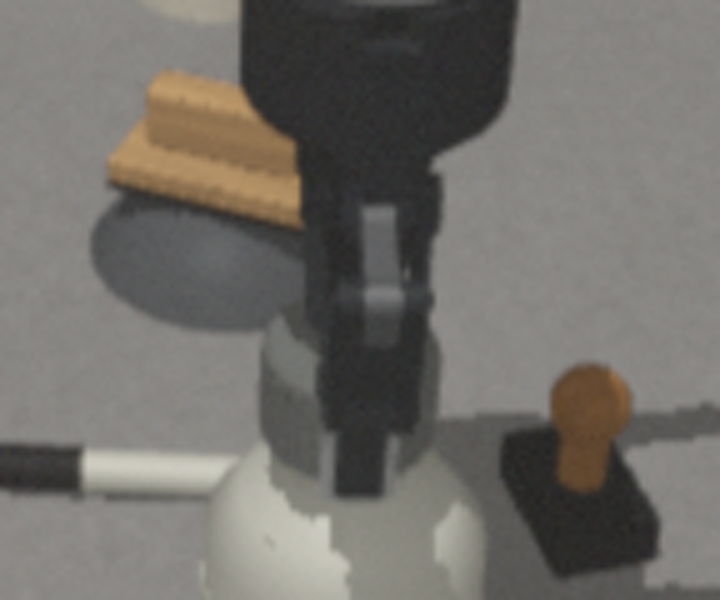

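Emit:
carry_out(rows=[{"gripper": 4.5, "x": 0, "y": 0, "z": -0.3, "twist": 0}, {"gripper": 4.5, "x": 0, "y": 0, "z": -0.6, "twist": 0}, {"gripper": 4.5, "x": 0, "y": 0, "z": -0.8, "twist": 0}, {"gripper": 4.5, "x": 0, "y": 0, "z": -0.8, "twist": 0}])

```text
time: 17.0
tool_pos: [0.4776, 0.1311, 0.1434]
tool_rot: [[-1.0, -0.018, -0.001], [-0.018, 1.0, -0.0], [0.001, -0.0, -1.0]]
contact_force: [0.2, -0.3, 0.4]
gripper_width: 0.621
```

```bash
python3 look.py n;  python3 - <<'E'
import cv2
a=cv2.imread("pics/side_n.png")[210:330,290:434]; cv2.imwrite("pics/n1.png",cv2.resize(a,(720,600),interpolation=cv2.INTER_CUBIC))
E
```

```text
{'time': 17.0, 'tool_pos': array([0.4776, 0.1311, 0.1434]), 'tool_rot': array([[-0.9998, -0.0182, -0.0006],
       [-0.0182,  0.9998, -0.0003],
       [ 0.0006, -0.0003, -1.    ]]), 'contact_force': array([ 0.217 , -0.3011,  0.4035]), 'torque': array([ 0.0281, -0.0038, -0.017 ]), 'gripper_width': 0.6208848643676264, 'joint_positions': array([ 0.1275,  0.2261,  1.8091, -0.0002,  1.107 , -1.4614])}
```

View pics/n1.png

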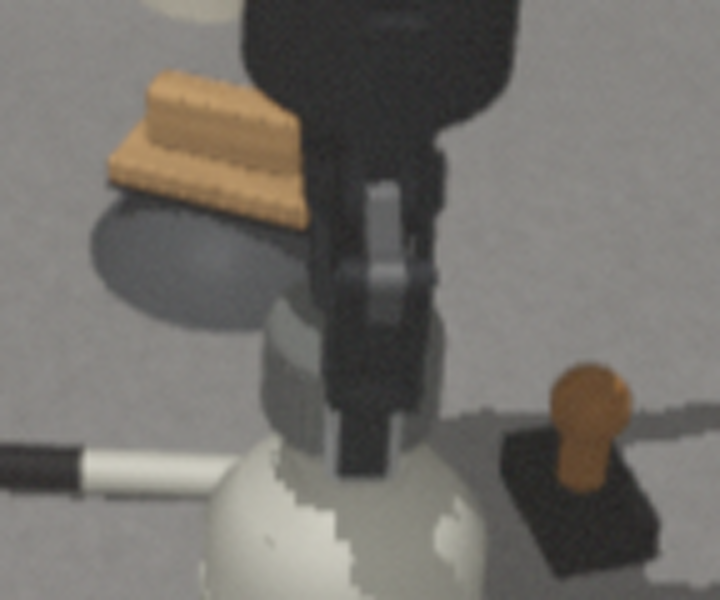

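The cap is free, with no residual force. I'll lift it to about 5 cm clear.

Emit:
carry_out(rows=[{"gripper": 4.5, "x": 0, "y": 0, "z": -0.5, "twist": 0}, {"gripper": 4.5, "x": 0, "y": 0, "z": -1.2, "twist": 0}, {"gripper": 4.5, "x": 0, "y": 0, "z": -2.2, "twist": 0}, {"gripper": 4.5, "x": 0, "y": 0, "z": -3.4, "twist": 0}, {"gripper": 4.5, "x": 0, "y": 0, "z": -4.6, "twist": 0}, {"gripper": 4.5, "x": 0, "y": 0, "z": -5.6, "twist": 0}, {"gripper": 4.5, "x": 0, "y": 0, "z": -6.3, "twist": 0}, {"gripper": 4.5, "x": 0, "y": 0, "z": -6.3, "twist": 0}, {"gripper": 4.5, "x": 0, "y": 0, "z": -6.3, "twist": 0}, {"gripper": 4.5, "x": 0, "y": 0, "z": -6.3, "twist": 0}])

```text
time: 18.1
tool_pos: [0.4774, 0.1312, 0.2059]
tool_rot: [[-1.0, -0.018, -0.001], [-0.018, 1.0, -0.0], [0.001, -0.0, -1.0]]
contact_force: [0.2, -1.0, -0.4]
gripper_width: 0.623
```

```bash
python3 look.py o;  python3 - <<'E'
import cv2
a=cv2.imread("pics/side_o.png")[190:340,290:434]; cv2.imwrite("pics/o1.png",cv2.resize(a,(576,600),interpolation=cv2.INTER_CUBIC))
from h import *
t=np.linspace(0,6.28,80)
for nm,rr,z in(("rim",.027,.211),("captop",.027,.245),("mouth",.0155,.161)):
  q=(proj("side",np.c_[.478+rr*np.cos(t),.131+rr*np.sin(t),0*t+z])-[290,190]+.5)*4-.5; print(nm,q.min(0),q.max(0))
E
```

```text
{'time': 18.1, 'tool_pos': array([0.4774, 0.1312, 0.2059]), 'tool_rot': array([[-0.9998, -0.0182, -0.0013],
       [-0.0182,  0.9998, -0.0001],
       [ 0.0013, -0.0001, -1.    ]]), 'contact_force': array([ 0.1587, -0.9603, -0.4191]), 'torque': array([ 0.0039, -0.0334, -0.0264]), 'gripper_width': 0.6229727300924527, 'joint_positions': array([ 0.1276,  0.173 ,  1.7096,  0.0001,  1.2603, -1.4614])}
rim [216.92054207 229.40915005] [365.72899219 317.95689296]
captop [220.12703222 153.38135431] [373.04403556 239.44919126]
mouth [242.93693457 352.89855609] [325.09697379 405.41267052]
```

View pics/o1.png

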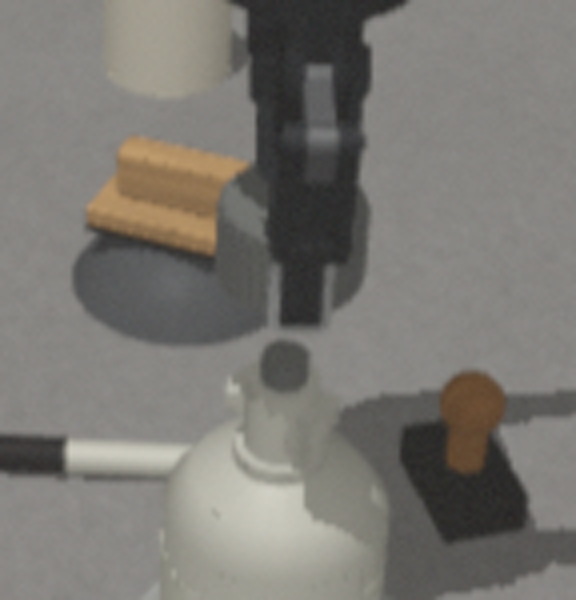

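View pics/top_o.png

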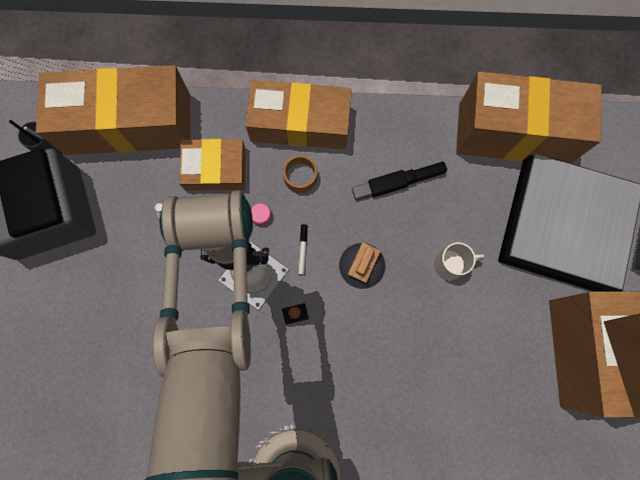

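The cap is held upright above the mouth. The block is still balanced, and the marker, stamp, tape, mug and pink caps are at their original pixels. By eye the rim sits 2–3 mm lower than computed, so I'll raise it 2 mm and make a final check.

Emit:
carry_out(rows=[{"gripper": 4.5, "x": 0, "y": 0, "z": -0.2, "twist": 0}, {"gripper": 4.5, "x": 0, "y": 0, "z": -0.2, "twist": 0}, {"gripper": 4.5, "x": 0, "y": 0, "z": -0.2, "twist": 0}, {"gripper": 4.5, "x": 0, "y": 0, "z": -0.2, "twist": 0}])

```text
time: 18.6
tool_pos: [0.4778, 0.1313, 0.2085]
tool_rot: [[-1.0, -0.018, -0.0], [-0.018, 1.0, 0.0], [0.0, 0.0, -1.0]]
contact_force: [0.6, 0.9, 0.2]
gripper_width: 0.621
```

```bash
python3 look.py p; python3 - <<'E'
import cv2,numpy as np
a=cv2.imread("pics/side_p.png"); cv2.imwrite("pics/p1.png",cv2.resize(a[190:340,280:440],(640,600),interpolation=cv2.INTER_CUBIC))
b=cv2.imread("pics/top0.png").astype(int);t=cv2.imread("pics/top_p.png").astype(int)
for n,(u,v) in dict(marker=(303,250),tape=(299,173),pink1=(268,213),pink2=(236,337),mug=(457,261),scanner=(400,180)).items():
    print(n,abs(b-t)[v-14:v+14,u-6:u+14].mean().round(1))
E
```

```text
{'time': 18.6, 'tool_pos': array([0.4778, 0.1313, 0.2085]), 'tool_rot': array([[-0.9998, -0.0182, -0.    ],
       [-0.0182,  0.9998,  0.0001],
       [ 0.    ,  0.0001, -1.    ]]), 'contact_force': array([0.5646, 0.9061, 0.1921]), 'torque': array([-0.0313,  0.0016,  0.0475]), 'gripper_width': 0.6209911473018325, 'joint_positions': array([ 0.1276,  0.1712,  1.7053,  0.0001,  1.2651, -1.4614])}
marker 2.7
tape 2.2
pink1 2.5
pink2 42.0
mug 2.8
scanner 1.5
```

View pics/p1.png

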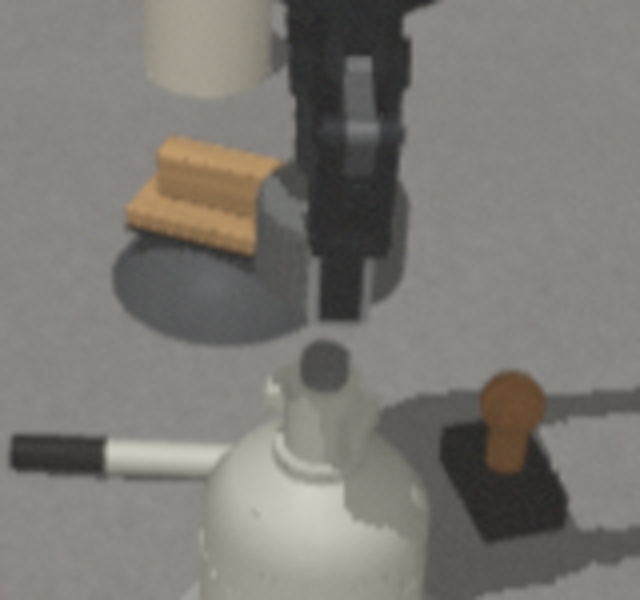

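The cap is upright above the open mouth and the block is still balanced. The second pink cap's high difference is only the arm covering it in the top view. I'm handing in.

```bash
python3 -c "
from station import finish_job
print(finish_job())"
```

```text
the job is handed in; nothing more can be done
None
```

The job is done and handed in at about 18.6 s of the 61 s allowed. No verdict was reported.

- **Block:** I lifted it by its ridge, carried it high, set it down on the dome and let go. It stayed nearly level there in every later picture, and its sole never came near the counter.
- **Cap:** I gripped it, pressed it to its stop with about 24 N, turned it about 75° anticlockwise while pressing, and lifted it off with no residual force. It is held upright over the mouth. From the arm's position its rim should be about 52 mm clear; the picture put it 2–3 mm lower, about 49 mm.
- **Bystanders:** The marker, tape, mug, scanner and one pink cap matched their first top image. The stamp looked unmoved in the pictures.
- **Not fully checked:** The arm covered the second pink cap in the top view, so that difference check told nothing. I did not re-check the glue bottle or the carton; no move went near either of them or the pink cap.

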